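# Lay two handpieces in the draining rack and close its keeper

## Task

The two freshly oiled handpieces must drain in the sloping rack: swing its keeper arm right aside, lay the thick handpiece in the wide pair of V-rests and the slim one in the narrow pair, each nose-down with its nose touching the foot plate. Then swing the keeper arm back across them to its stop and let go.

Things in the scene. Friction and masses are not known exactly. Their poses are not given: they have to be found in the camera images.
- cradle: sloping panel of the fixed steel draining rack, 178 mm along the slope, 205 mm wide. Origin on its upper face midway between the two grooves; x runs up the slope (25 degrees from level, away from the robot), y left across the grooves, z square off the panel. Each groove is two aluminium 90 degree V-rests, 16 mm thick, centred at x = -42 and +32 mm, tops at z = 40 mm; the room between is free for fingers
- wide_seat (a point): where the nose tip of the seated thick handpiece touches the foot plate (upright 6 mm plate along the panel's low end, face at cradle x = -95 mm, top at z = 58 mm); cradle frame (-95, -40, 35) mm, axes as the cradle. The seated handpiece's axis runs from here along +x; the wide groove is the right one
- narrow_seat (a point): the same for the slim handpiece in the narrow (left) groove; cradle frame (-95, +40, 42) mm, axes as the cradle
- keeper (a joint): keeper arm: flat steel bar, 175 mm from pivot to end, 16 x 8 mm, turning parallel to the panel on a post at cradle (-40, +115) mm, underside 57 mm off the panel (5 mm above the seated handpieces). Rad: 0 = at its stop, across both grooves; grows anticlockwise from above, its end swinging up the slope; 1.57 = along the grooves' left side, 1.75 = fully aside. About 1 N at the knob moves it; it stays put
- keeper_knob (a point): grip point of the black round upright knob on the keeper arm, 115 mm from the pivot axis: 18 mm diameter, 42 mm tall, square off the panel; the point is on its axis, 26 mm above the bar's top face and 19 mm below the knob's top (91 mm off the panel)
- thick_handpiece: thick metal handpiece, 165 mm long, lying loose on the bench: cylinder 34 mm diameter, 100 mm long, with a tapered aluminium nose (40 mm) at one end and a black tapered tail (25 mm) at the other; 0.22 kg. Origin on its axis at the middle of the cylinder; x runs along it from nose to tail, so the nose points along -x
- thick_handpiece_nose (a point): tip of its nose, on the axis, 90 mm from the origin. A handpiece laid in its groove stays by friction: it does not slide down to the foot plate by itself
- slim_handpiece: slim metal handpiece, 150 mm long, lying loose on the bench: cylinder 20 mm diameter, 100 mm long, aluminium nose (35 mm), black tail (15 mm); 0.12 kg. Origin on its axis at the middle of the cylinder; x from nose to tail
- slim_handpiece_nose (a point): tip of its nose, on the axis, 85 mm from the origin
Not all that is in view belongs to the job. Leave any yellow look-alike of the slim_handpiece alone.

How it is judged (in metres and radians):
On the way, in this order (a step that is already met when the one before it is completed fails the run):
1. the keeper arm is swung aside (joint above 1.35 rad) (value of joint keeper above 1.35 rad), for 0.2 s.
2. both handpieces lie nose-down in their own grooves, noses at the foot plate, with the keeper arm still aside (x of thick_handpiece_nose in the frame of wide_seat between -0.004 and 0.01 m and y of thick_handpiece_nose in the frame of wide_seat between -0.005 and 0.005 m and z of thick_handpiece_nose in the frame of wide_seat between -0.005 and 0.005 m and angle between the x axis of each of thick_handpiece, slim_handpiece and the x axis of cradle, either way round below 0.07 rad and x of slim_handpiece_nose in the frame of narrow_seat between -0.004 and 0.01 m and y of slim_handpiece_nose in the frame of narrow_seat between -0.005 and 0.005 m and z of slim_handpiece_nose in the frame of narrow_seat between -0.005 and 0.005 m and value of joint keeper above 1 rad), for 0.3 s.
At the end, for the whole second after the job is handed in: Thick handpiece in the wide groove, slim one in the narrow, at rest: each nose tip within 10 mm of the foot plate and within 5 mm sideways and in height of its seat point, each axis within 0.07 rad of the groove. Keeper arm closed across them (joint below 0.12 rad) (x of thick_handpiece_nose in the frame of wide_seat between -0.004 and 0.01 m and y of thick_handpiece_nose in the frame of wide_seat between -0.005 and 0.005 m and z of thick_handpiece_nose in the frame of wide_seat between -0.005 and 0.005 m and angle between the x axis of each of thick_handpiece, slim_handpiece and the x axis of cradle, either way round below 0.07 rad and x of slim_handpiece_nose in the frame of narrow_seat between -0.004 and 0.01 m and y of slim_handpiece_nose in the frame of narrow_seat between -0.005 and 0.005 m and z of slim_handpiece_nose in the frame of narrow_seat between -0.005 and 0.005 m and value of joint keeper below 0.12 rad and linear speed of each of thick_handpiece, slim_handpiece below 0.02 m/s); the robot touches nothing.
It also fails if it takes over 69 s, if anything falls off the work surface, if the arm or the gripper's body presses on something with over 40 N, if the wrist force passes 120 N, or if a joint passes its speed limit or range.

## Robot

A 6-joint arm with a two-finger parallel gripper is mounted at the origin on a cart in front of the work surface, level with it; the furniture and walls round the work are solid. World frame = base frame: x ahead of the robot, y to its left, z up, the work surface at z = 0. Lengths are in m, angles in degrees, forces in N, time in s.
With the tool pointing down it reaches from about 0.375 to 0.9 m from the base axis. Payload 3.1 kg.
Tool frame: the origin (TCP) lies at the very end of the fingers, on their centre line; the grasp point (between the pads) lies 19 mm behind it; z points along the fingers, y is the line along which they close (so a half turn about z gives the same grasp; the last joint's range is limited). The gripper opens to 87 mm and grips with 3 to 60 N. Pads are 19 mm wide; open, the fingers measure 117 mm over their backs; the gripper's body (75 mm by 190 mm) begins 51 mm behind the grasp point.
Start: joints at [-73.31, 30.224, 82.088, -0, 67.689, -10.227], TCP at [0.283, -0.557, 0.223] pointing down, gripper open.
Joint ranges: [-176.69, 176.69], [-43.24, 126.21], [12.49, 139.97], [-82, 262], [0, 151.66], [-163.58, 163.58]. Speed limits (degrees/s): [159.86, 159.86, 180, 180, 180, 180].

## Interface

Orientations are given as a 3x3 rotation matrix whose columns are the frame's x, y, z axes.
In Python, from rig import bot, imaging gives the robot as it stands.
- The arm moves only by the tool drive_tool, never from a script. Its argument "deltas" is text: rows parted by semicolons, each of 5 numbers parted by spaces: the finger opening in mm, from 0 to 87, then the shift along the world's x, y, z in mm, then the turn about the world's z in rad. In form: jaw dx dy dz twist; .... A call has 1 to 12 rows; each row is the pose to reach, as a shift and turn from the pose commanded when the call began; what a row does not reach only later rows make up. A row lasts 1/10 s, in which the tool goes at most 50 mm and 8.59 degrees, less where a joint would pass 70% of its speed; a pose out of reach is approached as far as the arm can. A call with a gripper value outside its range is refused whole. The fingers move at their own pace and stop on an object; the grip force is fixed at half the most. Time passes only in rows, so rows that repeat a pose let the fingers close. It gives the time, the measured TCP pose, the force, the opening and the grip force at its end, in the units of the state.
- bot.read_state(): the state, without advancing time (a new reading comes with each control period).
- imaging.capture(name): name is "scene" or "top" or "wrist"; returns the picture (480x640x3 uint8, red, green, blue); there is no depth.
- imaging.camera_model(name): a dict with "fx", "fy", "cx", "cy" (pixels), "dist" ([k1, k2, p1, p2, k3] as OpenCV has them; the pictures are not rectified), "T" (4x4, takes a point from camera to world coordinates). Camera axes: x right, y down, z forward; pixel columns grow to the right and rows downward; lengths in m; the calibration is good to about 2 mm. A picture is of the moment at which its call begins: read the wrist's pose just before it. camera_model takes no time and is no camera call; for the wrist camera it gives the pose at the moment of the call.
- bot.hand_in(): hands the job in; it is judged then, once.
The state is a dict: "time_s": time; "joint_positions": joint angles; "qvel": joint speeds; "tau": joint torques, N m; "position": TCP position; "tcp_rot": TCP orientation; "force": force on the tool from outside, world axes, zero at the start; "moment": the same for the moment, N m; "opening": opening from 0.0 (shut) to 1.0 (fully open); "grasp_force": force on a finger pad.
Only numpy, scipy, OpenCV 4.12 (cv2) and the standard library are available. Lean on these libraries where they do the work, as an engineer would, in place of code of your own. Each camera call takes 0.05 s, during which the arm holds its last target. There are 200 camera calls.

## Working session

There is one attempt and no reset: what is moved stays moved. The work goes in short steps, Python scripts to look and compute and a tool call to move; the robot and the scene stay as the last step left them, time stands still between calls to the robot, and variables do not carry over. Pictures are saved under pics/ and viewed, at most 10 in all, crops included, and the job is handed in when it is done.

Besides the shell and the picture viewer there is one more tool, called after ">>>" by a JSON object that holds its "name" and its "arguments", one argument or row to a line. drive_tool: Moves the arm, as the interface text tells. Its arguments: {"type":"object","properties":{"deltas":{"type":"string"}},"required":["deltas"]}

```bash
mkdir -p pics; ls; python3 - <<'E'
from rig import bot, imaging
import cv2,numpy as np
for n in ("scene","top"):
    im=imaging.capture(n); cv2.imwrite(f"pics/{n}0.png",im[:,:,::-1])
    m=imaging.camera_model(n); print(n,m["fx"],m["fy"],m["cx"],m["cy"],m["dist"]);print(np.round(m["T"],4).tolist())
s=bot.read_state(); print(s["time_s"],s["position"],s["force"],s["opening"],np.round(s["tcp_rot"],3).tolist())
E
```

```text
pics
scene 470.6976305603743 470.6976305603743 316.5564606648348 239.13264265016906 [-0.02270811  0.          0.          0.          0.        ]
[[-0.6701, -0.4888, 0.5587, -0.1066], [-0.7422, 0.4517, -0.495, 0.5286], [-0.0104, -0.7464, -0.6654, 0.8471], [0.0, 0.0, 0.0, 1.0]]
top 536.0512585329565 536.0512585329565 319.88613086730106 242.6339204017753 [0.03905643 0.         0.         0.         0.        ]
[[0.016, -0.998, 0.0616, 0.4492], [-0.9999, -0.0156, 0.0073, -0.0142], [-0.0063, -0.0617, -0.9981, 1.4131], [0.0, 0.0, 0.0, 1.0]]
0.1 [ 0.28276067 -0.55662155  0.22167681] [ 0.32523319 -0.34759859  0.19497047] 1.002874287011297 [[0.892, 0.453, -0.001], [0.453, -0.892, 0.002], [0.0, -0.002, -1.0]]
```

View pics/top0.png

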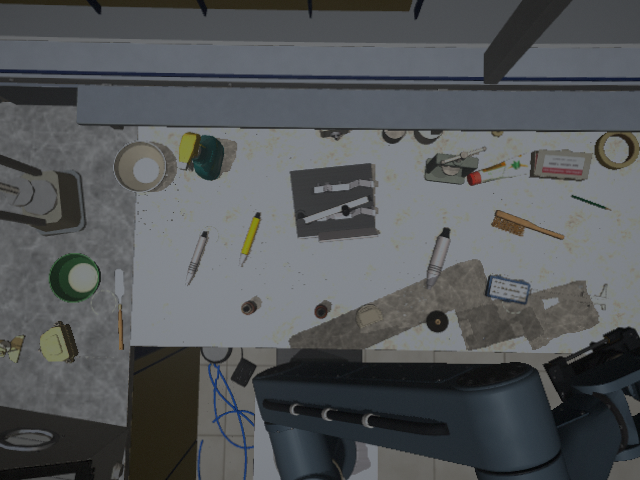

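View pics/scene0.png

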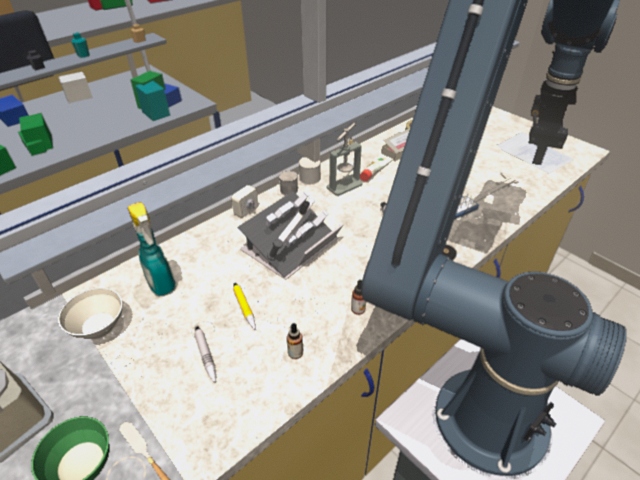

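Top picture: the thick handpiece is at (438,257), with its tail at (443,232) and nose near (430,285). The slim white one is at (198,258), tail up and nose near (190,283). The rack is at (337,203) with the keeper across it and its knob near (347,210).

Candidates for the slim handpiece are white (198,258) and yellow (250,240), and I choose the white. Other long objects are the brush (527,225) and the pen (590,202), neither of them wanted.

Next is one close crop of all three.

```bash
python3 - <<'E'
import cv2,numpy as np
im=cv2.imread("pics/top0.png")
def crop(x,y,w,h,k):
    c=cv2.resize(im[y:y+h,x:x+w],None,fx=k,fy=k,interpolation=cv2.INTER_CUBIC)
    for i in range(0,w,10): cv2.putText(c,str(x+i),(i*k,8),0,.3,(0,0,255),1); cv2.line(c,(i*k,8),(i*k,h*k),(0,0,255) if i%50==0 else (150,150,150),1) if 0 else cv2.line(c,(i*k,9),(i*k,14),(0,0,255),1)
    for j in range(0,h,10): cv2.putText(c,str(y+j),(0,j*k+4),0,.3,(0,0,255),1)
    return c
o=np.zeros((600,800,3),np.uint8)
a=crop(285,155,100,95,5); o[:475,:500]=a
b=crop(415,222,50,75,4); o[:300,550:750]=b
d=crop(175,225,50,70,4); o[310:590,550:750]=d
cv2.imwrite("pics/c1.png",o)
E
```

```text
(no output)
```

View pics/c1.png

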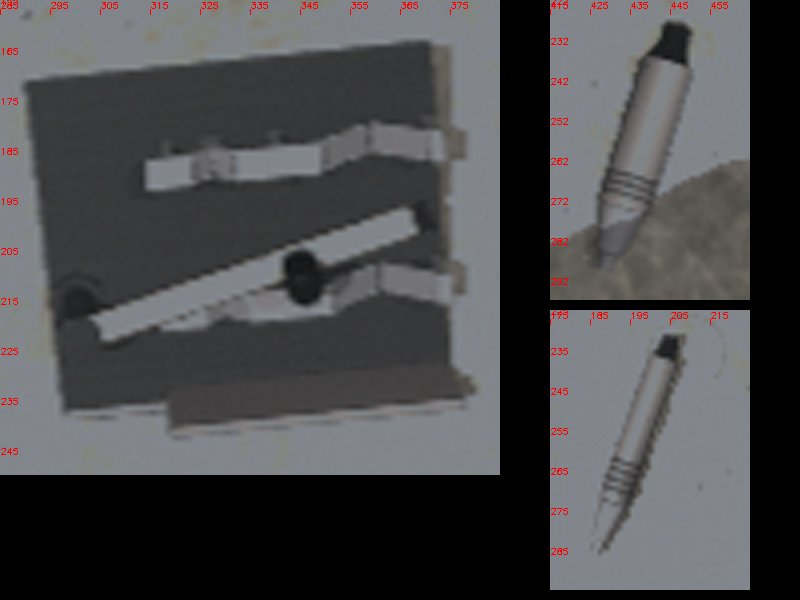

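The crop confirms the white slim handpiece, with tail (207,233) and nose (189,284), and the thick one, with tail (446,230) and nose (427,287). Each nose points towards the robot. The rack is yawed about 0.11 rad and the keeper starts slightly open. I'll move the wrist camera over the rack.

>>> {"name": "drive_tool", "arguments": {
  "deltas": "87 0 50 100 0; 87 30 90 160 -0.05; 87 60 140 180 -0.1; 87 90 190 180 -0.15; 87 130 240 180 -0.2; 87 160 290 180 -0.25; 87 190 340 180 -0.3; 87 220 390 180 -0.36; 87 250 440 180 -0.36; 87 280 480 180 -0.36; 87 300 510 180 -0.36; 87 300 510 180 -0.36"
}}

```text
time_s: 1.3
position: [0.5472, -0.1008, 0.4005]
tcp_rot: [[0.994, 0.11, -0.001], [0.11, -0.994, 0.0], [-0.001, -0.0, -1.0]]
force: [-0.0, -0.8, -0.6]
opening: 1.001
grasp_force: 0.0
```

```bash
python3 - <<'E'
from rig import bot, imaging
import cv2,numpy as np,json
s=bot.read_state(); print(s["time_s"],s["position"],np.round(s["tcp_rot"],3).tolist())
m=imaging.camera_model("wrist"); im=imaging.capture("wrist"); cv2.imwrite("pics/w1.png",im[:,:,::-1])
m={k:np.array(v).tolist() for k,v in m.items()}
json.dump(m,open("w1.json","w")); print(m)
im=imaging.capture("scene"); cv2.imwrite("pics/scene1.png",im[:,:,::-1])
E
```

```text
1.3 [ 0.5472404  -0.10080185  0.4004778 ] [[0.994, 0.11, -0.001], [0.11, -0.994, 0.0], [-0.001, -0.0, -1.0]]
{'fx': 347.9623245762157, 'fy': 347.9623245762157, 'cx': 316.02265482637057, 'cy': 243.2517823407804, 'dist': [-0.017740816557755685, 0.0, 0.0, 0.0, 0.0], 'T': [[0.11014942325733343, -0.9539585068687074, -0.2789807730452064, 0.6228338814895424], [-0.9939150111754498, -0.10565498605495613, -0.031144413332577118, -0.09132124079785793], [0.00023476835435496055, 0.28071371732523365, -0.9597915157935428, 0.5633119460338978], [0.0, 0.0, 0.0, 1.0]]}
```

View pics/w1.png

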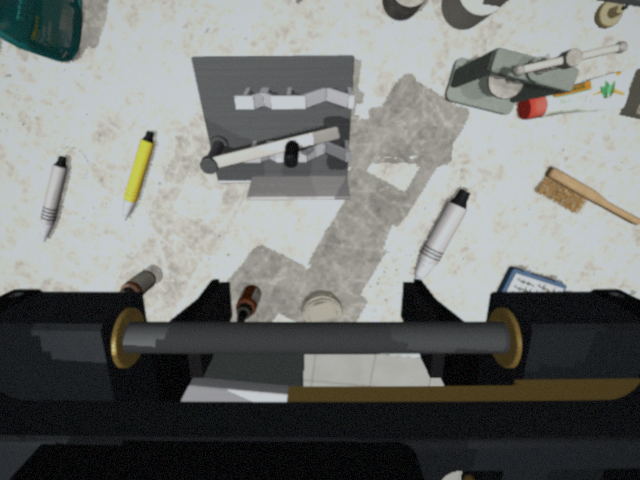

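The wrist picture shows the rack at (275,125), the knob top at (291,147), the slim handpiece at (54,195) and the thick one at (443,235). I'll enlarge all three.

```bash
python3 - <<'E'
import cv2,numpy as np
im=cv2.imread("pics/w1.png"); sc=cv2.imread("pics/scene1.png")
def crop(im,x,y,w,h,k):
    c=cv2.resize(im[y:y+h,x:x+w],None,fx=k,fy=k,interpolation=cv2.INTER_CUBIC)
    for i in range(0,w,10): cv2.line(c,(int(i*k),0),(int(i*k),5),(0,0,255),1)
    for j in range(0,h,10): cv2.line(c,(0,int(j*k)),(5,int(j*k)),(0,0,255),1)
    return c
o=np.zeros((600,800,3),np.uint8)
o[:465,:510]=crop(im,190,50,170,155,3)
o[:270,530:740]=crop(im,410,185,70,90,3)
o[280:580,530:680]=crop(im,30,150,50,100,3)
cv2.imwrite("pics/c2.png",o)
o=crop(sc,230,180,120,100,6);cv2.imwrite("pics/c3.png",o)
E
```

```text
(no output)
```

View pics/c2.png

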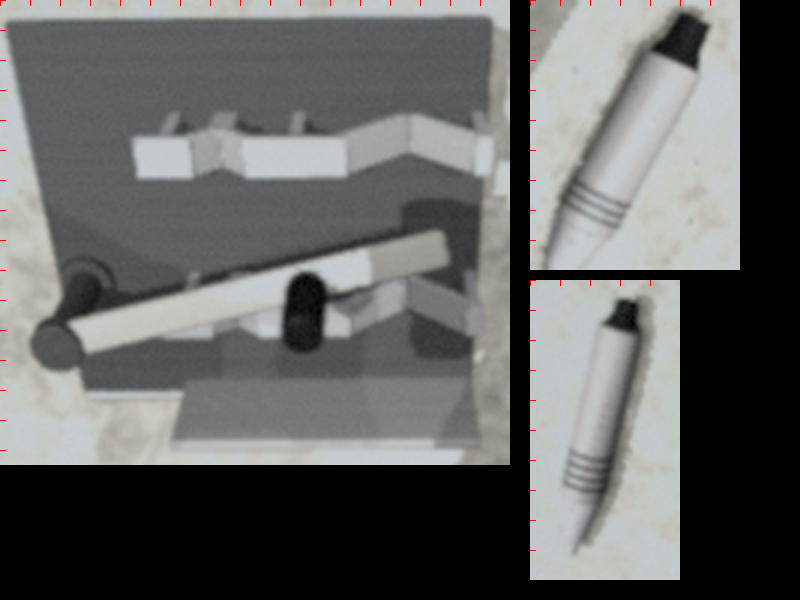

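View pics/c3.png

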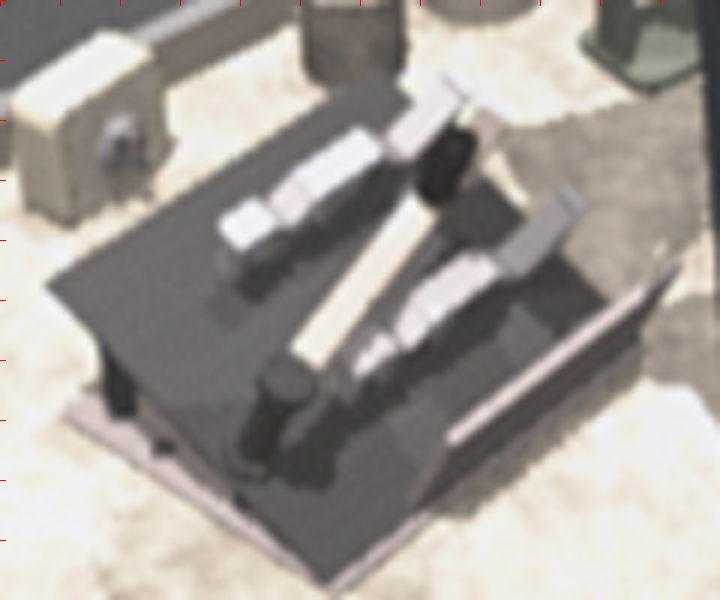

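The wrist crop shows the rear rest's middle flat at crop x 243–347, y 137–178, the panel corners at (7,20), (491,18) and (85,390), and the knob top at (302,328). The scene crop shows the left panel corner at (45,287) and the plate's top edge from (450,440). I'll fit the rack pose to these.

```bash
cat >h.py <<'E'
import cv2,numpy as np,json
from rig import bot,imaging
from scipy.optimize import least_squares
def cam(n):
    return json.load(open(n+".json")) if n[0]=="w" and n[1].isdigit() else imaging.camera_model(n)
def K(m): return np.array([[m["fx"],0,m["cx"]],[0,m["fy"],m["cy"]],[0,0,1]])
def proj(m,P):
    T=np.linalg.inv(np.array(m["T"])); P=np.atleast_2d(P)
    return cv2.projectPoints(np.float64(P),cv2.Rodrigues(T[:3,:3])[0],T[:3,3],K(m),np.array(m["dist"]))[0][:,0]
def onplane(m,uv,z):
    p=cv2.undistortPoints(np.float64([[uv]]),K(m),np.array(m["dist"]))[0,0]
    T=np.array(m["T"]); d=T[:3,:3]@[p[0],p[1],1]; return T[:3,3]+d*(z-T[2,3])/d[2]
def R(yaw,p=np.radians(25)):
    c,s=np.cos(yaw),np.sin(yaw)
    return np.array([[c,-s,0],[s,c,0],[0,0,1]])@np.array([[np.cos(p),0,-np.sin(p)],[0,1,0],[np.sin(p),0,np.cos(p)]])
E
python3 - <<'E'
from h import *
C={n:cam(n) for n in("top","scene","w1")}
W=lambda a,b:(190+a/3,50+b/3); T=lambda a,b:(285+a/5,155+b/5); S=lambda a,b:(230+a/6,180+b/6)
V=[(n,f,p) for n,f,p in [
("w1",(24,27.9,40),W(243,178)),("w1",(24,-11,40),W(347,178)),("w1",(40,27.9,40),W(240,137)),("w1",(40,-11,40),W(345,137)),("w1",(24,52.1,40),W(192,178)),
("top",(24,27.9,40),T(237,179)),("top",(24,-11,40),T(321,175)),("top",(40,27.9,40),T(235,148)),("top",(40,-11,40),T(320,143)),
("scene",(24,27.9,40),S(307,218)),("scene",(40,-11,40),S(362,130))]]
def res(q,full=False):
    o=q[:3];r=R(q[3]);yl,xt,yp=q[4:7];th=q[7]
    kn=[-40+115*np.sin(th),115-115*np.cos(th),110]
    F=V+[(n,(x,y,0),p) for n,x,y,p in [("w1",xt,yl,W(7,20)),("w1",xt,yl-205,W(491,18)),("w1",xt-178,yl,W(85,390)),("top",xt,yl,T(25,82)),("top",xt,yl-205,T(430,42)),("top",xt-178,yl,T(62,410)),("scene",xt,yl,S(45,287)),("scene",xt-178,yl,S(325,583))]]
    F+=[("w1",(-95,yp,0),W(187,380)),("w1",(-95,yp,58),W(173,439)),("scene",(-95,yp,58),S(447,432)),("w1",kn,W(302,330)),("top",kn,T(303,284))]
    out=np.array([proj(C[n],o+r@(np.array(f)/1000))[0]-p for n,f,p in F])
    return (F,out) if full else out.ravel()
s=least_squares(res,[.63,-.05,.08,.11,125,80,60,.2],x_scale=[.01,.01,.01,.01,1,1,1,.1],loss="soft_l1")
print(np.round(s.x,4)); F,o=res(s.x,True)
for f,e in zip(F,o): print(f[0],np.round(f[1]),np.round(e,1))
np.save("cr.npy",s.x)
for nm,z,pts in [("thick",.017,{"top":[(447,228.3),(427.5,288.3)],"w1":[(464.3,191),(418.5,278)]}),("slim",.010,{"top":[(205.5,231),(188,285)],"w1":[(62.3,156.3),(45,241)]})]:
    for n,(a,b) in pts.items():
        A=onplane(C[n],a,z);B=onplane(C[n],b,z);d=A-B
        L=np.linalg.norm(d);k=(.09 if nm=="thick" else .085);print(nm,n,"tail",A.round(4),"nose",B.round(4),"L",L.round(4),"yaw",np.arctan2(d[1],d[0]).round(3),"org",(B+d/L*k).round(4))
E
```

```text
[ 6.548000e-01 -6.200000e-02  4.960000e-02  1.142000e-01  1.297411e+02
  7.556590e+01  7.391270e+01  2.671000e-01]
w1 [24. 28. 40.] [ 2.5 -0.4]
w1 [ 24 -11  40] [-1.3 -0.6]
w1 [40. 28. 40.] [2.4 0.3]
w1 [ 40 -11  40] [-1.   0.1]
w1 [24. 52. 40.] [ 0.3 -0.3]
top [24. 28. 40.] [0.1 1.3]
top [ 24 -11  40] [-1.1  0.5]
top [40. 28. 40.] [-0.   1.2]
top [ 40 -11  40] [-1.3  0.7]
scene [24. 28. 40.] [ 1.8 -3.1]
scene [ 40 -11  40] [-1.1  0.2]
w1 [ 76. 130.   0.] [-0.4  0.1]
w1 [ 76. -75.   0.] [ 1.7 -0.3]
w1 [-102.  130.    0.] [-0.1  0. ]
top [ 76. 130.   0.] [-0.5  0.5]
top [ 76. -75.   0.] [-0.2  0.4]
top [-102.  130.    0.] [-0.3  0.8]
scene [ 76. 130.   0.] [-0.4 -1.3]
scene [-102.  130.    0.] [0.3 0.3]
w1 [-95.  74.   0.] [ 0.5 -1. ]
w1 [-95.  74.  58.] [-0.3 -0. ]
scene [-95.  74.  58.] [-0.1  0.4]
w1 [-10.   4. 110.] [ 0.1 -0.4]
top [-10.   4. 110.] [-0.3  1. ]
thick top tail [ 0.578  -0.3344  0.017 ] nose [ 0.4214 -0.2844  0.017 ] L 0.1644 yaw -0.309 org [ 0.5071 -0.3118  0.017 ]
thick w1 tail [ 0.5748 -0.3314  0.017 ] nose [ 0.4223 -0.2877  0.017 ] L 0.1586 yaw -0.279 org [ 0.5089 -0.3125  0.017 ]
slim top tail [0.5617 0.2968 0.01  ] nose [0.4198 0.3381 0.01  ] L 0.1478 yaw -0.283 org [0.5014 0.3143 0.01  ]
slim w1 tail [0.5589 0.2995 0.01  ] nose [0.416  0.3415 0.01  ] L 0.1489 yaw -0.286 org [0.4976 0.3175 0.01  ]
```

```bash
cat >>h.py <<'E'
q=np.load("cr.npy") if __import__("os").path.exists("cr.npy") else None
def cw(x,y,z): return q[:3]+R(q[3])@np.array([x,y,z])/1000
def knob(th,z=95): return cw(-40+115*np.sin(th),115-115*np.cos(th),z)-[0,0,.019]
E
python3 - <<'E'
from h import *
s=bot.read_state();p=s["position"];print(s["time_s"],p.round(4),np.abs(s["qvel"]).max())
print("wide",cw(-95,-40,35),"narrow",cw(-95,40,42))
k0=knob(q[7]);print("grip tcp",k0.round(4),"from here",((k0-p)*1000).round())
for th in np.r_[q[7],.4:1.8:.15]: print(th.round(2),((knob(th)-k0)*1000).round(1))
E
```

```text
1.4 [ 0.5489 -0.0974  0.4003] 5.094500624960251
wide [ 0.55912105 -0.11328455  0.04121684] narrow [ 0.54706602 -0.03414273  0.04756099]
grip tcp [ 0.6058 -0.0636  0.1127] from here [  57.   34. -288.]
0.27 [0. 0. 0.]
0.4 [12.4  6.5  6.1]
0.55 [25.3 15.9 12.6]
0.7 [36.8 27.3 18.5]
0.85 [46.5 40.6 23.7]
1.0 [54.2 55.3 28.1]
1.15 [59.9 71.2 31.5]
1.3 [63.3 87.9 34. ]
1.45 [ 64.4 105.1  35.4]
1.6 [ 63.2 122.3  35.8]
1.75 [ 59.6 139.1  35. ]
```

>>> {"name": "drive_tool", "arguments": {
  "deltas": "60 30 15 -30 0; 60 57 34 -80 0; 60 57 34 -120 0; 60 57 34 -170 0; 60 57 34 -210 0; 60 57 34 -210 0; 60 57 34 -210 0"
}}

```text
time_s: 2.1
position: [0.6036, -0.0695, 0.1907]
tcp_rot: [[0.994, 0.109, -0.001], [0.109, -0.994, 0.0], [-0.001, -0.0, -1.0]]
force: [0.7, -0.3, 0.6]
opening: 0.693
grasp_force: 0.0
```

```bash
python3 - <<'E'
from h import *
s=bot.read_state();p=s["position"];print(s["time_s"],p.round(4),np.abs(s["qvel"]).max(),s["opening"],s["force"].round(1))
m=imaging.camera_model("wrist"); im=imaging.capture("wrist")
k0=knob(q[7]);print("from here",((k0-p)*1000).round(1))
m={k:np.array(v).tolist() for k,v in m.items()};json.dump(m,open("w2.json","w"))
im=im[:,:,::-1].copy()
a=proj(m,[cw(-40+115*np.sin(q[7]),115-115*np.cos(q[7]),z) for z in (65,91,110)]+[cw(24,28,40),cw(24,-11,40),cw(40,28,40),cw(32,-40,11),cw(-95,74,58),cw(-40,115,65),cw(75,-75,0)])
print(a.round(0).tolist())
for u,v in a: cv2.circle(im,(int(u),int(v)),2,(0,0,255),-1)
cv2.imwrite("pics/w2.png",im)
E
```

```text
2.1 [ 0.6036 -0.0695  0.1907] 3.132993147743982 0.693150258005189 [ 0.7 -0.3  0.6]
from here [  2.1   5.9 -78.1]
[[310.0, 227.0], [309.0, 251.0], [309.0, 272.0], [276.0, 170.0], [330.0, 170.0], [275.0, 149.0], [367.0, 142.0], [235.0, 296.0], [171.0, 258.0], [419.0, 79.0]]
```

View pics/w2.png

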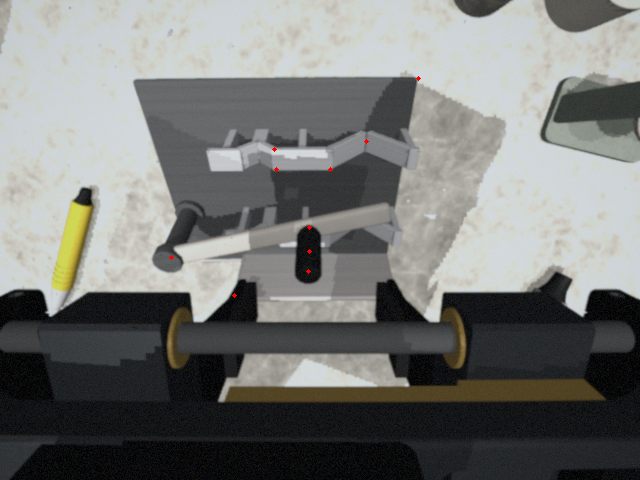

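The picture shows the projected red dots lying on the knob axis (309,227–272) and the panel corner (419,79), so the fit is good. Going down round the knob.

>>> {"name": "drive_tool", "arguments": {
  "deltas": "60 0 0 -30 0; 60 0 0 -60 0; 60 0 0 -78 0; 60 0 0 -78 0; 60 0 0 -78 0"
}}

```text
time_s: 2.65
position: [0.6057, -0.0696, 0.1153]
tcp_rot: [[0.994, 0.109, 0.005], [0.109, -0.994, -0.001], [0.004, 0.002, -1.0]]
force: [0.1, 0.1, -0.0]
opening: 0.688
grasp_force: 0.0
```

```bash
cat >st.py <<'E'
from h import *
import sys
s=bot.read_state();p=s["position"];print(s["time_s"],p.round(4),"op",round(s["opening"]*87,1),"F",s["force"].round(1),"g",s["grasp_force"])
E
python3 st.py; python3 -c "
from h import *
print((knob(q[7])-bot.read_state()['position'])*1000)"
```

```text
2.65 [ 0.6057 -0.0696  0.1153] op 59.9 F [ 0.1  0.1 -0. ] g 0.0
[ 0.06414571  6.02804696 -2.64966791]
```

>>> {"name": "drive_tool", "arguments": {
  "deltas": "60 0 6 0 0; 40 0 6 0 0; 0 0 6 0 0; 0 0 6 0 0; 0 0 6 0 0; 0 0 6 0 0"
}}

```text
time_s: 3.25
position: [0.6038, -0.0629, 0.1128]
tcp_rot: [[0.994, 0.11, 0.0], [0.11, -0.994, 0.0], [0.0, -0.0, -1.0]]
force: [-0.4, 1.2, -0.6]
opening: 0.318
grasp_force: 0.0
```

>>> {"name": "drive_tool", "arguments": {
  "deltas": "0 0 0 0 0; 0 0 0 0 0; 0 0 0 0 0; 0 0 0 0 0"
}}

```text
time_s: 3.65
position: [0.6043, -0.0639, 0.1129]
tcp_rot: [[0.994, 0.11, 0.001], [0.11, -0.994, -0.002], [0.001, 0.002, -1.0]]
force: [0.5, -5.7, -1.4]
opening: 0.198
grasp_force: 30.0
```

>>> {"name": "drive_tool", "arguments": {
  "deltas": "0 12 6 6 0; 0 25 16 13 0; 0 37 27 18 0; 0 47 41 24 0; 0 54 55 28 0; 0 60 71 31 0; 0 60 71 31 0"
}}

```text
time_s: 4.35
position: [0.671, 0.0076, 0.1474]
tcp_rot: [[0.994, 0.112, 0.017], [0.112, -0.994, -0.004], [0.016, 0.006, -1.0]]
force: [7.9, -4.6, 4.9]
opening: 0.197
grasp_force: 29.9
```

>>> {"name": "drive_tool", "arguments": {
  "deltas": "0 3 17 2 0; 0 4 34 4 0; 0 3 51 4 0; 0 0 64 4 0; 0 0 64 4 0; 0 0 64 4 0"
}}

```text
time_s: 4.95
position: [0.6673, 0.0741, 0.1495]
tcp_rot: [[0.994, 0.11, 0.009], [0.11, -0.994, 0.002], [0.009, -0.001, -1.0]]
force: [5.7, 1.6, 2.7]
opening: 0.197
grasp_force: 30.0
```

```bash
python3 st.py; python3 - <<'E'
from h import *
p=bot.read_state()["position"]
for t in (1.5,1.6,1.7,1.75): print(t,(knob(t)-p)*1000)
E
```

```text
4.95 [0.6673 0.0741 0.1495] op 17.1 F [5.7 1.6 2.7] g 29.986972720362246
1.5 [  2.68427733 -26.80801343  -1.19386696]
1.6 [  1.58991976 -15.36546109  -1.09284391]
1.7 [-0.53477615 -4.07485655 -1.47721993]
1.75 [-1.97726387  1.47812126 -1.85042115]
```

>>> {"name": "drive_tool", "arguments": {
  "deltas": "60 0 0 0 0; 60 0 0 0 0; 60 0 0 30 0; 60 0 0 80 0; 60 -40 50 80 -0.1; 60 -70 95 70 -0.2; 60 -100 140 60 -0.3; 60 -130 190 50 -0.395; 60 -167 242 40 -0.395; 60 -167 242 20 -0.395; 60 -167 242 20 -0.395; 60 -167 242 20 -0.395"
}}

```text
time_s: 6.15
position: [0.4943, 0.3148, 0.1665]
tcp_rot: [[0.96, -0.279, -0.004], [-0.279, -0.96, -0.001], [-0.004, 0.003, -1.0]]
force: [-0.4, -0.1, 0.2]
opening: 0.689
grasp_force: 0.0
```

```bash
python3 - <<'E'
from h import *
for i in range(1):
    s=bot.read_state();p=s["position"];m=imaging.camera_model("wrist");im=imaging.capture("wrist")
print(s["time_s"],p.round(4),np.round(s["tcp_rot"][:,0],3),s["opening"],np.abs(s["qvel"]).max())
m={k:np.array(v).tolist() for k,v in m.items()};json.dump(m,open("w3.json","w"))
a=np.array([.4996,.3159,.01]);d=np.array([np.cos(-.285),np.sin(-.285),0])
pr=proj(m,[a,a-.085*d,a+.065*d,a+.05*d]);print(pr.round().tolist())
im=im[:,:,::-1].copy()
for u,v in pr: cv2.circle(im,(int(u),int(v)),2,(0,0,255),-1)
cv2.imwrite("pics/w3.png",im)
E
```

```text
6.15 [0.4943 0.3148 0.1665] [ 0.96  -0.279 -0.004] 0.6885069491740529 2.838184774970268
[[314.0, 220.0], [313.0, 302.0], [314.0, 148.0], [314.0, 165.0]]
```

View pics/w3.png

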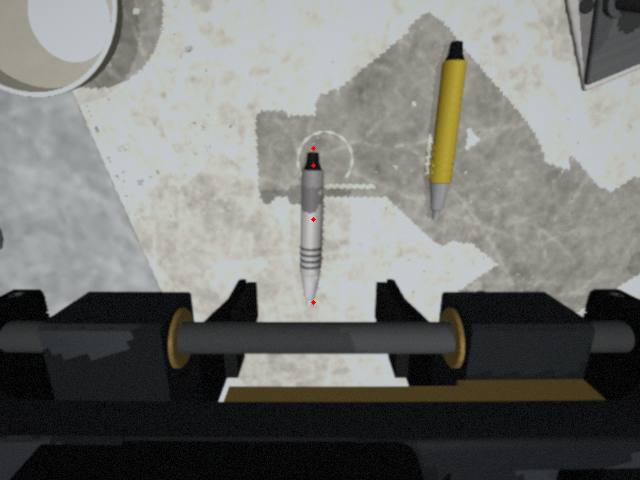

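The slim handpiece is confirmed: tail end (314,152), black/white edge (313,169), nose tip about (310,304). The yellow one stays at (448,120).

```bash
python3 - <<'E'
from h import *
m=cam("w3");p=bot.read_state()["position"];print(p.round(4))
A=onplane(m,(313.5,152),.01);B=onplane(m,(310,304),.01);C=onplane(m,(313.3,169),.01);d=A-B;L=np.linalg.norm(d);u=d/L
print(A,B,L,np.arctan2(d[1],d[0]),"org nose",B+.085*u,"org tail",A-.065*u,"org cyl",C-.05*u)
g=(A-.065*u+B+.085*u)/2;print("shift",((g-p)*1000).round(1),"yaw tool",np.arctan2(*bot.read_state()["tcp_rot"][1::-1,0]))
E
```

```text
[0.4962 0.3141 0.1674]
[0.55885234 0.29862255 0.01      ] [0.41736535 0.34358311 0.01      ] 0.14845881294071187 -0.30768033879629075 org nose [0.49837364 0.31784097 0.01      ] org tail [0.49690483 0.31830772 0.01      ] org cyl [0.49700589 0.3180934  0.01      ]
shift [   1.5    3.9 -157.4] yaw tool -0.2842098042595441
```

>>> {"name": "drive_tool", "arguments": {
  "deltas": "60 1 4 -40 -0.02; 60 1 4 -80 -0.02; 60 1 4 -120 -0.02; 60 1 4 -140 -0.02; 60 1 4 -150 -0.02; 60 1 4 -150 -0.02; 60 1 4 -150 -0.02"
}}

```text
time_s: 6.9
position: [0.4994, 0.3179, 0.0189]
tcp_rot: [[0.953, -0.302, 0.002], [-0.302, -0.953, 0.001], [0.002, -0.002, -1.0]]
force: [-0.3, 0.2, 1.0]
opening: 0.69
grasp_force: 0.0
```

```bash
python3 st.py
```

```text
6.9 [0.4994 0.3179 0.0189] op 60.1 F [-0.3  0.2  1. ] g 0.0
```

Aim: (0.4977, 0.318). Go down 15 mm more and close.

>>> {"name": "drive_tool", "arguments": {
  "deltas": "60 -1 0 -10 0; 60 -1 0 -15 0; 40 -1 0 -15 0; 0 -1 0 -15 0; 0 -1 0 -15 0; 0 -1 0 -15 0; 0 -1 0 -15 0; 0 -1 0 -15 0; 0 -1 0 -15 0; 0 -1 0 -15 0; 0 -1 0 -15 0"
}}

```text
time_s: 8.0
position: [0.4968, 0.3183, 0.0028]
tcp_rot: [[0.954, -0.301, 0.0], [-0.301, -0.954, 0.0], [0.0, -0.0, -1.0]]
force: [-0.7, 0.1, 1.1]
opening: 0.217
grasp_force: 30.0
```

```bash
python3 - <<'E'
from h import *
p=bot.read_state()["position"];print(p)
for x in (8,0,-10): print(x,((cw(x,40,42)-[0,0,.0072]-p)*1000).round(1))
print(q[3])
E
```

```text
[0.49683231 0.31825503 0.00284518]
8 [ 143.  -341.8   81. ]
0 [ 135.8 -342.6   77.7]
-10 [ 126.8 -343.6   73.4]
0.1141976367560819
```

>>> {"name": "drive_tool", "arguments": {
  "deltas": "0 0 0 40 0; 0 0 0 90 0; 0 0 0 140 0.05; 0 20 -40 180 0.1; 0 40 -80 190 0.16; 0 60 -120 190 0.22; 0 80 -170 190 0.28; 0 100 -210 190 0.34; 0 115 -250 190 0.4; 0 130 -290 190 0.42; 0 143 -330 190 0.42; 0 143 -342 180 0.42"
}}

```text
time_s: 9.2
position: [0.6427, -0.0289, 0.1837]
tcp_rot: [[0.994, 0.11, 0.005], [0.11, -0.994, -0.003], [0.005, 0.003, -1.0]]
force: [-0.3, 0.7, -0.5]
opening: 0.215
grasp_force: 30.0
```

>>> {"name": "drive_tool", "arguments": {
  "deltas": "0 0 0 0 0; 0 0 0 0 0; 0 0 0 0 0"
}}

```text
time_s: 9.5
position: [0.639, -0.022, 0.1827]
tcp_rot: [[0.993, 0.116, -0.001], [0.116, -0.993, 0.001], [-0.001, -0.001, -1.0]]
force: [-0.1, -0.6, -0.9]
opening: 0.215
grasp_force: 30.0
```

```bash
python3 - <<'E'
from h import *
s=bot.read_state();p=s["position"];print(s["time_s"],p,s["opening"],s["force"].round(1),np.arctan2(*s["tcp_rot"][1::-1,0]))
for x in (8,0,-10): print(x,((cw(x,40,42)-[0,0,.0072]-p)*1000).round(1))
m=imaging.camera_model("wrist"); im=imaging.capture("wrist");cv2.imwrite("pics/w4.png",im[:,:,::-1])
E
```

```text
9.5 [ 0.63901375 -0.02196532  0.18265911] 0.21454563203280713 [-0.1 -0.6 -0.9] 0.11656943674783803
8 [  0.8  -1.5 -98.8]
0 [  -6.4   -2.4 -102.1]
-10 [ -15.4   -3.4 -106.4]
```

>>> {"name": "drive_tool", "arguments": {
  "deltas": "0 1 -2 -40 0; 0 1 -2 -60 0; 0 1 -2 -70 0; 0 1 -2 -76 0; 0 1 -2 -82 0; 0 1 -2 -88 0; 0 1 -2 -88 0"
}}

```text
time_s: 10.25
position: [0.6413, -0.0246, 0.0957]
tcp_rot: [[0.993, 0.115, 0.002], [0.115, -0.993, 0.002], [0.002, -0.001, -1.0]]
force: [-0.8, 4.2, 2.6]
opening: 0.218
grasp_force: 30.0
```

>>> {"name": "drive_tool", "arguments": {
  "deltas": "0 0 0 -4 0; 0 0 0 -8 0; 0 0 0 -10 0; 0 0 0 -12 0; 0 0 0 -12 0"
}}

```text
time_s: 10.75
position: [0.6419, -0.0238, 0.0888]
tcp_rot: [[0.994, 0.114, 0.004], [0.114, -0.994, 0.004], [0.005, -0.004, -1.0]]
force: [-10.0, 4.1, 27.0]
opening: 0.224
grasp_force: 30.0
```

```bash
python3 - <<'E'
from h import *
w=imaging.capture("wrist")[:,:,::-1];s=imaging.capture("scene")[:,:,::-1]
o=np.zeros((600,800,3),np.uint8)
o[:360,:480]=cv2.resize(w[60:300,160:480],None,fx=1.5,fy=1.5)
o[:480,480:800]=cv2.resize(s[170:290,250:330],None,fx=4,fy=4,interpolation=cv2.INTER_CUBIC)
cv2.imwrite("pics/c5.png",o)
E
```

View pics/c5.png

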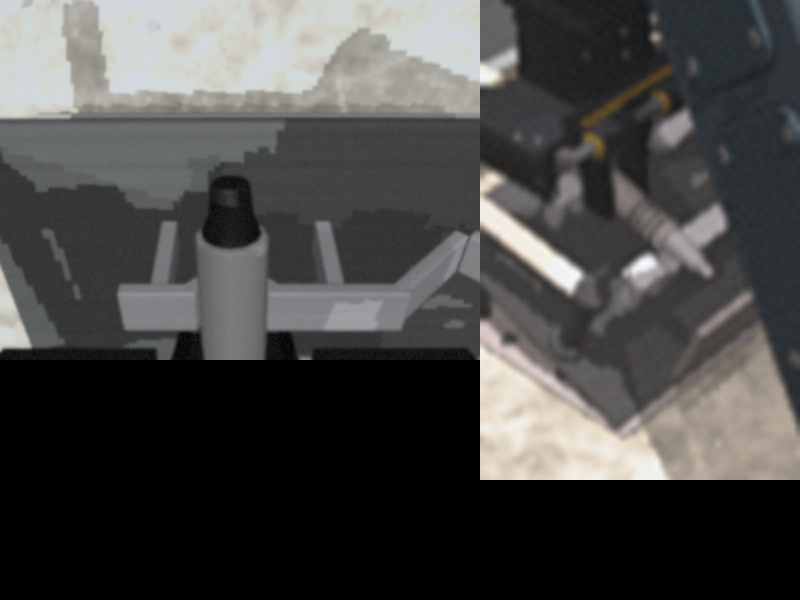

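The handpiece has swung nose-down over the narrow groove, with its tail end at crop (230,178) and its cylinder shoulder at x 197–265. I'll check the tilt by numbers.

```bash
python3 - <<'E'
from h import *
s=bot.read_state();p=s["position"];print(s["time_s"],p,s["force"].round(1),s["opening"])
m=imaging.camera_model("wrist")
R0=R(q[3])
g=p+[0,0,.0072]; print("grasp in cradle",(R0.T@(g-q[:3])*1000).round(1))
for a in (0,10,15,20,25):
    r=R(q[3],np.radians(a)); f=lambda x,y,z:g+r@(np.array([x,y,z])/1000)
    pr=proj(m,[f(50,10,0),f(50,-10,0),f(50,0,10),f(65,0,0),f(65,0,6)]);print(a,((pr-[160,60])*1.5).round().tolist())
E
```

```text
10.85 [ 0.64189915 -0.02385309  0.08889333] [-8.1  4.  27.2] 0.22330507052078089
grasp in cradle [12.  39.4 45.7]
0 [[204.0, 213.0], [271.0, 213.0], [238.0, 218.0], [238.0, 162.0], [238.0, 163.0]]
10 [[203.0, 220.0], [273.0, 220.0], [238.0, 233.0], [238.0, 168.0], [238.0, 174.0]]
15 [[202.0, 226.0], [274.0, 226.0], [238.0, 243.0], [238.0, 175.0], [238.0, 183.0]]
20 [[201.0, 234.0], [275.0, 234.0], [238.0, 255.0], [238.0, 183.0], [238.0, 194.0]]
25 [[200.0, 243.0], [276.0, 243.0], [238.0, 268.0], [238.0, 195.0], [238.0, 208.0]]
```

Tilt is about 17°, so it isn't yet lying in both rests. I'll open a little to let it drop into the V's, then grip again.

>>> {"name": "drive_tool", "arguments": {
  "deltas": "32 0 0 2 0; 32 0 0 2 0; 32 0 0 2 0; 32 0 0 2 0; 32 0 0 2 0; 0 0 0 2 0; 0 0 0 2 0; 0 0 0 2 0; 0 0 0 2 0"
}}

```text
time_s: 11.75
position: [0.6422, -0.0233, 0.0894]
tcp_rot: [[0.994, 0.113, 0.005], [0.113, -0.994, 0.005], [0.005, -0.004, -1.0]]
force: [-5.3, 6.2, 18.2]
opening: 0.219
grasp_force: 30.0
```

```bash
cat >pz.py <<'E'
from h import *
s=bot.read_state();p=s["position"];print(s["time_s"],p.round(4),s["force"].round(1),"op",round(s["opening"]*87,1),s["grasp_force"])
print("tcp in cradle",(R(q[3]).T@(p-q[:3])*1000).round(1))
E
python3 pz.py
```

```text
11.75 [ 0.6422 -0.0233  0.0894] [-5.3  6.2 18.2] op 19.1 29.995079934597015
tcp in cradle [ 9.4 39.9 39.5]
```

>>> {"name": "drive_tool", "arguments": {
  "deltas": "0 0 0 8 0; 0 -7 -1 10 0; 0 -13 -1 10 0; 0 -13 -1 6 0; 0 -13 -1 2 0; 0 -13 -1 -2 0; 0 -13 -1 -2 0"
}}

```text
time_s: 12.45
position: [0.627, -0.0252, 0.0827]
tcp_rot: [[0.994, 0.114, -0.002], [0.114, -0.993, 0.003], [-0.002, -0.003, -1.0]]
force: [-1.9, 4.5, 5.1]
opening: 0.22
grasp_force: 30.0
```

```bash
python3 pz.py
```

```text
12.45 [ 0.627  -0.0252  0.0827] [-1.9  4.5  5.1] op 19.1 29.992513060569763
tcp in cradle [-7.2 39.7 39.8]
```

>>> {"name": "drive_tool", "arguments": {
  "deltas": "0 0 0 -2 0; 0 0 0 -4 0; 0 0 0 -5 0; 0 0 0 -5 0"
}}

```text
time_s: 12.85
position: [0.6272, -0.0248, 0.0819]
tcp_rot: [[0.993, 0.114, -0.001], [0.114, -0.993, 0.003], [-0.0, -0.003, -1.0]]
force: [-8.4, 6.0, 26.9]
opening: 0.221
grasp_force: 30.0
```

```bash
python3 pz.py
```

```text
12.85 [ 0.6272 -0.0248  0.0819] [-8.4  6.  26.9] op 19.2 30.000035762786865
tcp in cradle [-7.4 40.2 39. ]
```

>>> {"name": "drive_tool", "arguments": {
  "deltas": "0 0 0 4 0; 0 -3 0 2 0; 0 -6 -1 1 0; 0 -6 -1 1 0"
}}

```text
time_s: 13.25
position: [0.6242, -0.0252, 0.0807]
tcp_rot: [[0.994, 0.113, 0.006], [0.113, -0.994, 0.004], [0.006, -0.003, -1.0]]
force: [0.2, 9.4, 13.0]
opening: 0.223
grasp_force: 30.0
```

```bash
python3 pz.py
```

```text
13.25 [ 0.6242 -0.0252  0.0807] [ 0.2  9.4 13. ] op 19.4 29.999350905418396
tcp in cradle [-10.6  40.1  39.3]
```

>>> {"name": "drive_tool", "arguments": {
  "deltas": "0 -3 0 -1 0; 0 -6 -1 -3 0; 0 -8 -1 -4 0; 0 -8 -1 -4 0"
}}

```text
time_s: 13.65
position: [0.624, -0.0253, 0.0805]
tcp_rot: [[0.994, 0.111, 0.024], [0.111, -0.994, 0.004], [0.024, -0.002, -1.0]]
force: [8.7, 15.0, 20.4]
opening: 0.223
grasp_force: 30.0
```

```bash
python3 pz.py; python3 -c "
from rig import imaging;import cv2
cv2.imwrite('pics/s6.png',imaging.capture('scene')[:,:,::-1]);cv2.imwrite('pics/t6.png',imaging.capture('top')[:,:,::-1]);cv2.imwrite('pics/w6.png',imaging.capture('wrist')[:,:,::-1])"
```

```text
13.65 [ 0.624  -0.0253  0.0805] [ 8.7 15.  20.4] op 19.4 29.99938130378723
tcp in cradle [-10.9  40.   39.1]
```

>>> {"name": "drive_tool", "arguments": {
  "deltas": "0 6 0 2 0; 0 6 0 2 0; 36 6 0 2 0; 36 6 0 2 0; 36 6 0 2 0; 36 6 0 2 0; 40 6 0 20 0; 40 6 0 60 0; 40 6 0 100 0; 40 6 0 120 0; 40 6 0 120 0; 40 6 0 120 0"
}}

```text
time_s: 15.0
position: [0.6193, -0.0292, 0.1941]
tcp_rot: [[0.993, 0.114, -0.001], [0.114, -0.993, -0.0], [-0.001, -0.0, -1.0]]
force: [0.2, 0.3, -1.0]
opening: 0.457
grasp_force: 0.0
```

```bash
python3 pz.py; python3 - <<'E'
from h import *
m=imaging.camera_model("wrist"); im=imaging.capture("wrist")[:,:,::-1].copy()
m={k:np.array(v).tolist() for k,v in m.items()};json.dump(m,open("w7.json","w"));cv2.imwrite("pics/w7.png",im)
L=[cw(-95+t,40,42) for t in (0,35,135,150)]+[cw(-60+t,40+s*10,42) for t in (0,100) for s in(1,-1)]
pr=proj(m,L);print(pr.round().tolist())
for u,v in pr: cv2.circle(im,(int(round(u)),int(round(v))),1,(0,0,255),-1)
a=cv2.resize(im[40:300,180:430],None,fx=2.2,fy=2.2,interpolation=cv2.INTER_CUBIC);cv2.imwrite("pics/c7.png",a);print(a.shape)
E
```

```text
15.0 [ 0.6193 -0.0292  0.1941] [ 0.2  0.3 -1. ] op 39.8 0.0
tcp in cradle [ 32.4  36.6 144.3]
[[314.0, 300.0], [313.0, 276.0], [313.0, 179.0], [313.0, 160.0], [302.0, 276.0], [324.0, 276.0], [299.0, 179.0], [327.0, 179.0]]
(572, 550, 3)
```

View pics/c7.png

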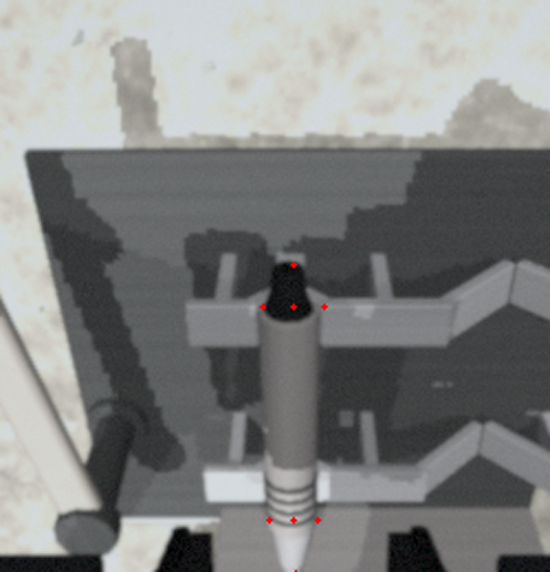

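The picture shows the slim handpiece lying in both narrow rests, with its nose at the foot plate and its axis about 1.5 mm left of the model. Now the thick one.

>>> {"name": "drive_tool", "arguments": {
  "deltas": "60 0 0 20 0; 65 -20 -40 20 -0.1; 65 -35 -80 10 -0.2; 65 -50 -120 0 -0.3; 65 -65 -160 -10 -0.41; 65 -80 -200 -20 -0.41; 65 -95 -240 -30 -0.41; 65 -111 -283 -30 -0.41; 65 -111 -283 -30 -0.41; 65 -111 -283 -30 -0.41; 65 -111 -283 -30 -0.41"
}}

```text
time_s: 16.15
position: [0.5082, -0.3103, 0.1634]
tcp_rot: [[0.957, -0.291, -0.002], [-0.291, -0.957, 0.003], [-0.003, -0.002, -1.0]]
force: [0.4, 1.2, 0.9]
opening: 0.749
grasp_force: 0.0
```

```bash
python3 pz.py; python3 - <<'E'
from h import *
m=imaging.camera_model("wrist"); im=imaging.capture("wrist")
cv2.imwrite("pics/w8.png",im[:,:,::-1])
m={k:np.array(v).tolist() for k,v in m.items()};json.dump(m,open("w8.json","w"))
w=cam("w1");c=onplane(w,(459,204.3),.017);t=onplane(w,(464.3,191),.017);print("w1 shoulder",c,t)
a=np.array([.508,-.3122,.017]);u=np.array([np.cos(.295),-np.sin(.295),0]);print("pred",proj(m,[a-.09*u,a,a+.05*u,a+.075*u]).round())
g=im.max(2)
n,l,st,ce=cv2.connectedComponentsWithStats((g<60).astype(np.uint8))
for i in range(1,n):
    if 150<st[i,4]<20000 and st[i,1]<270: print(st[i],ce[i].round(1))
for r in range(110,300,12): # gradient edges either side of x~314
    row=cv2.GaussianBlur(im,(5,5),0)[r,230:400].astype(float).mean(1);d=np.diff(row);k=np.argsort(-abs(d))[:4];print(r,sorted((k+230).tolist()),d[np.sort(k)].round().tolist())
E
```

```text
16.15 [ 0.5082 -0.3103  0.1634] [0.4 1.2 0.9] op 65.2 0.0
tcp in cradle [-109.5 -230.   176.6]
w1 shoulder [ 0.55314752 -0.32776723  0.017     ] [ 0.57480246 -0.33138738  0.017     ]
pred [[319. 316.]
 [319. 227.]
 [319. 172.]
 [319. 142.]]
[   0   54  128  158 1122] [ 33.3 100.8]
[303 148  30  30 666] [318. 164.]
[  9 192  39  28 164] [ 31.9 204.3]
[465 233  24  54 242] [469.  255.2]
110 [313, 314, 315, 316] [-8.0, -12.0, -13.0, -8.0]
122 [253, 254, 255, 256] [-9.0, -11.0, -11.0, -9.0]
134 [253, 254, 255, 256] [-8.0, -13.0, -12.0, -6.0]
146 [254, 255, 256, 307] [-7.0, -11.0, -10.0, -7.0]
158 [307, 327, 328, 329] [-29.0, 25.0, 33.0, 25.0]
170 [304, 305, 330, 331] [-26.0, -29.0, 32.0, 34.0]
182 [256, 257, 258, 337] [-12.0, -14.0, -11.0, 11.0]
194 [258, 259, 299, 336] [-18.0, -18.0, -13.0, 13.0]
206 [280, 281, 298, 299] [-16.0, -15.0, -14.0, -16.0]
218 [275, 276, 336, 337] [12.0, 15.0, 12.0, 12.0]
230 [299, 336, 397, 398] [-10.0, 13.0, 11.0, 11.0]
242 [336, 337, 390, 391] [14.0, 11.0, 15.0, 14.0]
254 [335, 336, 384, 385] [13.0, 13.0, 11.0, 12.0]
266 [299, 334, 335, 336] [-22.0, 18.0, 27.0, 24.0]
278 [299, 300, 301, 335] [-25.0, -28.0, -20.0, 22.0]
290 [250, 251, 380, 381] [38.0, 43.0, -41.0, -36.0]
```

The tail blob is centred at (318,164) and the cylinder edges run at 299–336 in every row. Yaw is therefore aligned, and the origin lies about 4 mm nearer the robot than assumed.

>>> {"name": "drive_tool", "arguments": {
  "deltas": "70 -3 1 -40 0; 70 -3 1 -80 0; 70 -3 1 -110 0; 70 -3 1 -130 0; 70 -3 1 -140 0; 70 -3 1 -150 0; 70 -3 1 -150 0; 70 -3 1 -150 0"
}}

```text
time_s: 17.0
position: [0.5064, -0.3109, 0.0155]
tcp_rot: [[0.957, -0.29, 0.001], [-0.29, -0.957, -0.001], [0.001, 0.001, -1.0]]
force: [-0.4, -0.2, 0.9]
opening: 0.801
grasp_force: 0.0
```

```bash
python3 pz.py
```

```text
17.0 [ 0.5064 -0.3109  0.0155] [-0.4 -0.2  0.9] op 69.7 0.0
tcp in cradle [-173.8 -230.3   43.3]
```

>>> {"name": "drive_tool", "arguments": {
  "deltas": "70 -2 0 -6 0; 70 -2 0 -12 0; 50 -2 0 -12 0; 0 -2 0 -12 0; 0 -2 0 -12 0; 0 -2 0 -12 0; 0 -2 0 -12 0; 0 -2 0 -12 0; 0 -2 0 -12 0; 0 -2 0 -12 0"
}}

```text
time_s: 18.0
position: [0.5038, -0.3109, 0.0029]
tcp_rot: [[0.957, -0.291, 0.0], [-0.291, -0.957, -0.0], [0.0, 0.0, -1.0]]
force: [0.5, -0.7, 1.6]
opening: 0.386
grasp_force: 30.0
```

```bash
python3 pz.py; python3 - <<'E'
from h import *
p=bot.read_state()["position"];off=[0,0,.017-p[2]]
for x in (2,-5): print(x,((cw(x,-38.5,35)-off-p)*1000).round(1))
E
```

```text
18.0 [ 0.5038 -0.3109  0.0029] [ 0.5 -0.7  1.6] op 33.6 30.00021368265152
tcp in cradle [-181.4 -230.    33. ]
2 [142.5 209.1  65.2]
-5 [136.2 208.4  62.3]
```

>>> {"name": "drive_tool", "arguments": {
  "deltas": "0 0 0 40 0; 0 0 0 90 0; 0 0 0 140 0.05; 0 20 30 170 0.12; 0 40 60 180 0.2; 0 60 90 180 0.28; 0 80 120 180 0.36; 0 100 150 180 0.41; 0 120 180 180 0.41; 0 141 209 170 0.41; 0 141 209 160 0.41; 0 141 209 160 0.41"
}}

```text
time_s: 19.2
position: [0.6428, -0.1004, 0.16]
tcp_rot: [[0.993, 0.117, -0.006], [0.117, -0.993, 0.001], [-0.006, -0.002, -1.0]]
force: [-0.0, 0.1, -3.1]
opening: 0.384
grasp_force: 30.0
```

>>> {"name": "drive_tool", "arguments": {
  "deltas": "0 0 0 0 0; 0 0 0 0 0; 0 0 0 0 0"
}}

```text
time_s: 19.5
position: [0.6446, -0.1031, 0.1633]
tcp_rot: [[0.994, 0.113, 0.001], [0.113, -0.994, -0.0], [0.001, 0.0, -1.0]]
force: [-0.2, 0.0, -2.5]
opening: 0.381
grasp_force: 30.0
```

```bash
python3 pz.py; python3 - <<'E'
from h import *
s=bot.read_state();p=s["position"];off=[0,0,.0141]
print(np.arctan2(*s["tcp_rot"][1::-1,0]))
for x in (2,-5): print(x,((cw(x,-38.5,35)-off-p)*1000).round(1))
E
```

```text
19.5 [ 0.6446 -0.1031  0.1633] [-0.2  0.  -2.5] op 33.2 29.999486804008484
tcp in cradle [ 34.6 -39.6 109.3]
0.11306279032484551
2 [  1.7   1.3 -95.2]
-5 [ -4.6   0.6 -98.1]
```

>>> {"name": "drive_tool", "arguments": {
  "deltas": "0 0 1 -40 0; 0 0 1 -65 0; 0 0 1 -72 0; 0 0 1 -78 0; 0 0 1 -84 0; 0 0 1 -88 0; 0 0 1 -92 0; 0 0 1 -92 0"
}}

```text
time_s: 20.3
position: [0.6457, -0.1025, 0.0725]
tcp_rot: [[0.993, 0.114, 0.003], [0.114, -0.993, -0.002], [0.002, 0.003, -1.0]]
force: [-1.9, -4.9, 1.1]
opening: 0.378
grasp_force: 30.0
```

```bash
python3 pz.py
```

```text
20.3 [ 0.6457 -0.1025  0.0725] [-1.9 -4.9  1.1] op 32.9 30.010984955588356
tcp in cradle [ -2.7 -39.1  26.4]
```

>>> {"name": "drive_tool", "arguments": {
  "deltas": "0 0 0 -2 0; 0 0 0 -4 0; 0 0 0 -6 0; 0 0 0 -6 0"
}}

```text
time_s: 20.7
position: [0.6463, -0.1029, 0.0691]
tcp_rot: [[0.993, 0.115, 0.004], [0.115, -0.993, -0.004], [0.004, 0.004, -1.0]]
force: [-6.1, -3.8, 13.2]
opening: 0.381
grasp_force: 30.0
```

```bash
python3 pz.py
```

```text
20.7 [ 0.6463 -0.1029  0.0691] [-6.1 -3.8 13.2] op 33.2 29.985943695064634
tcp in cradle [ -3.7 -39.6  23.2]
```

>>> {"name": "drive_tool", "arguments": {
  "deltas": "0 0 0 3 0; 48 0 0 3 0; 48 0 0 3 0; 48 0 0 3 0; 48 0 0 3 0; 0 0 0 3 0; 0 0 0 3 0; 0 0 0 3 0; 0 0 0 3 0; 0 0 0 3 0"
}}

```text
time_s: 21.7
position: [0.6449, -0.1029, 0.0679]
tcp_rot: [[0.993, 0.115, 0.0], [0.115, -0.993, -0.003], [-0.0, 0.003, -1.0]]
force: [-0.9, -5.4, 0.2]
opening: 0.384
grasp_force: 30.0
```

>>> {"name": "drive_tool", "arguments": {
  "deltas": "0 -2 0 -1 0; 0 -4 0 -2 0; 0 -6 -1 -3 0; 0 -6 -1 -3 0"
}}

```text
time_s: 22.1
position: [0.64, -0.1035, 0.0656]
tcp_rot: [[0.993, 0.115, 0.003], [0.115, -0.993, -0.003], [0.003, 0.003, -1.0]]
force: [1.1, -6.3, 3.0]
opening: 0.383
grasp_force: 30.0
```

```bash
python3 pz.py
```

```text
22.1 [ 0.64   -0.1035  0.0656] [ 1.1 -6.3  3. ] op 33.3 29.999885726720095
tcp in cradle [-10.9 -39.5  22.6]
```

>>> {"name": "drive_tool", "arguments": {
  "deltas": "0 -2 0 -1 0; 0 -4 0 -2 0; 0 -6 -1 -3 0; 0 -6 -1 -3 0"
}}

```text
time_s: 22.5
position: [0.6398, -0.1038, 0.0652]
tcp_rot: [[0.993, 0.113, 0.016], [0.113, -0.994, -0.003], [0.016, 0.004, -1.0]]
force: [8.9, -1.2, 7.5]
opening: 0.383
grasp_force: 30.0
```

```bash
python3 pz.py
```

```text
22.5 [ 0.6398 -0.1038  0.0652] [ 8.9 -1.2  7.5] op 33.4 29.992515889462084
tcp in cradle [-11.2 -39.7  22.4]
```

>>> {"name": "drive_tool", "arguments": {
  "deltas": "0 5 1 3 0; 0 5 1 3 0; 50 5 1 3 0; 50 5 1 3 0; 50 5 1 3 0; 50 5 1 3 0; 50 5 1 30 0; 50 5 1 70 0; 50 5 1 110 0; 50 0 20 130 0; 50 -10 40 130 0; 50 -10 40 130 0"
}}

```text
time_s: 23.7
position: [0.6209, -0.06, 0.1922]
tcp_rot: [[0.993, 0.117, -0.002], [0.117, -0.993, 0.002], [-0.002, -0.002, -1.0]]
force: [-0.8, -0.1, 0.1]
opening: 0.576
grasp_force: 0.0
```

>>> {"name": "drive_tool", "arguments": {
  "deltas": "50 0 0 0 0; 50 0 0 0 0; 50 0 0 0 0"
}}

```text
time_s: 24.0
position: [0.6228, -0.0635, 0.1909]
tcp_rot: [[0.994, 0.114, -0.001], [0.114, -0.994, 0.0], [-0.001, -0.0, -1.0]]
force: [0.4, 0.0, 0.2]
opening: 0.572
grasp_force: 0.0
```

```bash
python3 pz.py; python3 - <<'E'
from h import *
m=imaging.camera_model("wrist"); im=imaging.capture("wrist");cv2.imwrite("pics/w9.png",im[:,:,::-1])
g=cv2.GaussianBlur(im,(3,3),0).astype(float).mean(2)
for nm,y,z,r,Ls in(("slim",40,42,10,(0,35,135,150)),("thick",-40,35,17,(0,40,140,165))):
    print(nm,proj(m,[cw(-95+t,y,z) for t in Ls]).round().tolist())
    for t in (55,85,100,130):
        pr=proj(m,[cw(-95+t,y+s*r,z) for s in(1,-1)]);v=int(round(pr[0,1]))
        a,b=pr[0,0],pr[1,0]; e=[]
        for u in(a,b):
            lo=int(u)-9; d=abs(np.diff(g[v,lo:lo+19])); k=np.argmax(d); e.append((lo+k+.5,round(d[k])))
        print(t,v,"pred",a.round(1),b.round(1),"seen",e)
    n,l,st,ce=cv2.connectedComponentsWithStats((im.max(2)<45).astype(np.uint8))
    tl=proj(m,[cw(-95+(Ls[2]+Ls[3])/2,y,z)])[0]
    for i in range(1,n):
        if st[i,4]>60 and np.hypot(*(ce[i]-tl))<40: print("dark",st[i],ce[i].round(1),"tailpred",tl.round(1))
E
```

```text
24.0 [ 0.6228 -0.0635  0.1909] [0.4 0.  0.2] op 49.7 0.0
tcp in cradle [ 30.7   2.2 141.5]
slim [[278.0, 301.0], [275.0, 276.0], [264.0, 179.0], [262.0, 160.0]]
55 260 pred 261.6 284.9 seen [(np.float64(258.5), 28), (np.float64(283.5), 50)]
85 234 pred 257.8 282.7 seen [(np.float64(252.5), 21), (np.float64(278.5), 8)]
100 219 pred 255.6 281.4 seen [(np.float64(254.5), 4), (np.float64(277.5), 10)]
130 185 pred 250.9 278.7 seen [(np.float64(246.5), 28), (np.float64(276.5), 11)]
dark [251 159  21  27 417] [260.2 172.9] tailpred [263.1 169.9]
thick [[360.0, 296.0], [364.0, 267.0], [377.0, 168.0], [381.0, 135.0]]
55 255 pred 346.0 384.8 seen [(np.float64(344.5), 20), (np.float64(385.5), 12)]
85 228 pred 348.1 389.6 seen [(np.float64(347.5), 9), (np.float64(397.5), 22)]
100 213 pred 349.2 392.2 seen [(np.float64(348.5), 9), (np.float64(400.5), 27)]
130 180 pred 351.8 398.1 seen [(np.float64(350.5), 14), (np.float64(398.5), 6)]
dark [ 357  131   38   47 1382] [376.9 155.2] tailpred [378.6 152. ]
```

Both handpieces match their seats to within about 2 mm, with no skew, and both tails are at their predicted places. Back to the knob.

>>> {"name": "drive_tool", "arguments": {
  "deltas": "56 0 0 40 0; 56 15 40 45 0; 56 25 75 45 0; 56 35 110 45 0; 56 44 138 40 0; 56 44 138 20 0; 56 44 138 20 0; 56 44 138 20 0"
}}

```text
time_s: 24.85
position: [0.6664, 0.0746, 0.211]
tcp_rot: [[0.993, 0.114, -0.002], [0.114, -0.993, -0.0], [-0.002, -0.0, -1.0]]
force: [-0.8, 0.2, 0.7]
opening: 0.644
grasp_force: 0.0
```

```bash
python3 pz.py
```

```text
24.85 [0.6664 0.0746 0.211 ] [-0.8  0.2  0.7] op 56.0 0.0
tcp in cradle [ 92.8 134.4 134.8]
```

>>> {"name": "drive_tool", "arguments": {
  "deltas": "56 1 0 -25 0; 56 1 0 -50 0; 56 1 0 -61 0; 56 1 0 -61 0; 0 1 0 -61 0; 0 1 0 -61 0; 0 1 0 -61 0; 0 1 0 -61 0; 0 1 0 -61 0; 0 1 0 -61 0; 0 1 0 -61 0; 0 1 0 -61 0"
}}

```text
time_s: 26.05
position: [0.6679, 0.0753, 0.151]
tcp_rot: [[0.993, 0.115, 0.0], [0.115, -0.993, 0.0], [0.0, -0.0, -1.0]]
force: [-0.0, 0.3, 1.7]
opening: 0.195
grasp_force: 30.0
```

```bash
python3 pz.py;python3 - <<'E'
from h import *
p=bot.read_state()["position"];k=knob(1.74)
print((k-p)*1000)
for th in np.arange(1.6,-.06,-.13): print(th.round(2),((knob(th)-k)*1000).round(1))
E
```

```text
26.05 [0.6679 0.0753 0.151 ] [-0.   0.3  1.7] op 17.0 29.99996884725988
tcp in cradle [ 68.9 135.   79.8]
[-2.26247617 -0.8905291  -3.30134132]
1.6 [  3.3 -15.7   0.7]
1.47 [  4.5 -30.6   0.4]
1.34 [  3.9 -45.5  -0.6]
1.21 [  1.6 -60.2  -2.4]
1.08 [ -2.4 -74.3  -5. ]
0.95 [ -8.  -87.7  -8.4]
0.82 [ -15.2 -100.2  -12.4]
0.69 [ -23.8 -111.5  -17. ]
0.56 [ -33.8 -121.4  -22.1]
0.43 [ -44.8 -129.8  -27.6]
0.3 [ -56.7 -136.6  -33.5]
0.17 [ -69.4 -141.5  -39.7]
0.04 [ -82.6 -144.6  -46. ]
```

>>> {"name": "drive_tool", "arguments": {
  "deltas": "0 3 -16 1 0; 0 4 -31 0 0; 0 4 -45 -1 0; 0 2 -60 -2 0; 0 -2 -74 -5 0; 0 -8 -88 -8 0; 0 -15 -100 -12 0; 0 -24 -111 -17 0; 0 -24 -111 -17 0"
}}

```text
time_s: 26.95
position: [0.6415, -0.038, 0.1327]
tcp_rot: [[0.994, 0.113, -0.003], [0.113, -0.994, -0.001], [-0.004, 0.001, -1.0]]
force: [-1.3, 2.5, 0.7]
opening: 0.199
grasp_force: 30.0
```

```bash
python3 pz.py
```

```text
26.95 [ 0.6415 -0.038   0.1327] [-1.3  2.5  0.7] op 17.3 30.015424727462232
tcp in cradle [25.6 25.4 79.7]
```

>>> {"name": "drive_tool", "arguments": {
  "deltas": "0 -10 -10 -5 0; 0 -21 -18 -11 0; 0 -33 -25 -16 0; 0 -46 -30 -23 0; 0 -59 -33 -29 0; 0 -66 -33 -32 0; 0 -66 -33 -32 0; 0 -66 -33 -32 0"
}}

```text
time_s: 27.75
position: [0.5787, -0.0704, 0.1019]
tcp_rot: [[0.993, 0.116, 0.001], [0.116, -0.993, -0.003], [0.001, 0.003, -1.0]]
force: [2.3, -5.4, -1.9]
opening: 0.2
grasp_force: 30.0
```

```bash
python3 pz.py; python3 - <<'E'
from h import *
p=bot.read_state()["position"]
for t in (.15,.1,.05,0): print(t,(knob(t)-p)*1000)
E
```

```text
27.75 [ 0.5787 -0.0704  0.1019] [ 2.3 -5.4 -1.9] op 17.4 30.000970967521425
tcp in cradle [-47.3   0.3  79.8]
0.15 [15.53063256  2.72996418  5.15827408]
0.1 [10.47591616  1.42870054  2.74743032]
0.05 [5.36277158 0.40861459 0.32445905]
0 [ 0.20397903 -0.327744   -2.10458356]
```

>>> {"name": "drive_tool", "arguments": {
  "deltas": "0 -3 0 -1 0; 0 -5 -1 -2 0; 0 -5 -1 -2 0; 0 -5 -1 -2 0"
}}

```text
time_s: 28.15
position: [0.5767, -0.0708, 0.101]
tcp_rot: [[0.993, 0.115, 0.008], [0.115, -0.993, -0.002], [0.008, 0.003, -1.0]]
force: [6.0, -1.5, 0.4]
opening: 0.196
grasp_force: 30.0
```

```bash
python3 pz.py
```

```text
28.15 [ 0.5767 -0.0708  0.101 ] [ 6.  -1.5  0.4] op 17.1 29.99213584960671
tcp in cradle [-49.5   0.2  79.7]
```

Stalled against the stop. Relax, open, and go up.

>>> {"name": "drive_tool", "arguments": {
  "deltas": "0 3 1 2 0; 50 3 1 2 0; 50 3 1 2 0; 50 3 1 2 0; 50 3 1 2 0; 50 3 1 20 0; 50 3 1 60 0; 50 3 1 100 0; 50 3 1 140 0; 50 3 1 140 0; 50 3 1 140 0"
}}

```text
time_s: 29.25
position: [0.5758, -0.0686, 0.2408]
tcp_rot: [[0.993, 0.115, 0.002], [0.115, -0.993, -0.001], [0.002, 0.001, -1.0]]
force: [0.8, -0.0, -0.5]
opening: 0.574
grasp_force: 0.0
```

```bash
python3 pz.py; python3 - <<'E'
from h import *
m=imaging.camera_model("wrist"); im=imaging.capture("wrist");cv2.imwrite("pics/w10.png",im[:,:,::-1])
for th in (0,.1): print("knob top/base pred",th,proj(m,[cw(-40+115*np.sin(th),115-115*np.cos(th),z) for z in (110,66)]).round(1).tolist())
n,l,st,ce=cv2.connectedComponentsWithStats((im.max(2)<50).astype(np.uint8))
for i in range(1,n):
    if 60<st[i,4]<6000 and 150<ce[i][0]<480 and ce[i][1]<300: print("dark",st[i],ce[i].round(1))
for y,z,a in((40,42,142),(-40,35,152)): print("tail pred",proj(m,[cw(-95+a,y,z)]).round(1).tolist())
E
```

```text
29.25 [ 0.5758 -0.0686  0.2408] [ 0.8 -0.  -0.5] op 49.9 0.0
tcp in cradle [  8.9   2.5 206.7]
knob top/base pred 0 [[320.2, 243.9], [319.7, 212.0]]
knob top/base pred 0.1 [[319.6, 233.0], [319.2, 201.4]]
dark [352  70  33  40 703] [370.2  89.5]
dark [260  95  18  22 208] [268.4 105.1]
dark [196 175  19  26 198] [206.2 188.6]
dark [309 207  20  43 744] [318.4 228.2]
tail pred [[270.2, 105.6]]
tail pred [[370.8, 89.9]]
```

The knob blob is centred at (318,228), against (320,228) predicted for a closed keeper. Both tails are at their predicted places.

```bash
python3 -c "
from rig import bot
print(bot.hand_in())"
```

```text
the job is handed in; nothing more can be done
None
```

I handed the job in at about 29 s: both handpieces lie nose-down in their own grooves against the foot plate, the keeper arm is closed at its stop and the gripper is clear. My last camera measurements agreed with that, but the hand-in returned no verdict.

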